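# Drop the short bag clip through the half-turn wire guide

### The arm

A 7-joint arm with a two-finger parallel gripper is mounted at the origin on the work surface. World frame = base frame: x ahead of the robot, y to its left, z up, the work surface at z = 0. Lengths are in m, angles in rad, forces in N, time in s.
With the tool pointing down it reaches from about 0.425 to 0.925 m from the base axis. Payload 6.8 kg.
Tool frame: the origin (TCP) lies on the mounting face of the last link; the fingertips stand 173 mm ahead of it and the grasp point (between the pads) lies 155 mm ahead of it; z points along the fingers, y is the line along which they close (so a half turn about z gives the same grasp; the last joint's range is limited). The gripper opens to 85 mm and grips with 20 to 120 N. Pads are 22 mm wide; open, the fingers measure 114 mm over their backs; the gripper's body (76 mm by 85 mm) begins 54 mm behind the grasp point. The pads swing forward as they close: fully open they stand 13 mm farther back than shut.
Start: joints at [-1.359, 0.477, 0.022, 1.555, -0.011, 1.109, -0.083], TCP at [0.212, 0.641, 0.405] pointing down, gripper open.
Joint ranges: [-2.96, 2.96], [-0.34, 2.1], [-1.41, 1.46], [0.24, 2.44], [-1.37, 4.51], [0.17, 1.92], [-2.96, 2.96]. Speed limits (rad/s): [2.39, 2.39, 3.14, 3.14, 3.14, 3.14, 3.14].

### API

Orientations are given as a rotation vector (axis times angle).
In Python, from bench import r gives the robot as it stands.
- The arm moves only by the tool carry_out, never from a script. Its argument "moves" is a list of rows, each a list of 5 numbers: the shift along the tool's x, y, z in m, then the turn about the tool's z in rad, then the finger opening in m, from 0 to 0.0854. In form: [[dx, dy, dz, roll, claw], ...]. A call has exactly 8 rows; each row is the pose to reach, as a shift and turn from the pose commanded when the call began, along the tool's axes at that moment; what a row does not reach only later rows make up. A row lasts 1/10 s, in which the tool goes at most 50 mm and 8.59 degrees, less where a joint would pass 70% of its speed; a pose out of reach is approached as far as the arm can. A call with a gripper value outside its range is refused whole. The fingers move at their own pace and stop on an object; "force" is the grip in N (left out, the last holds). Time passes only in rows, so rows that repeat a pose let the fingers close, or fill a call up. It gives the time, the measured TCP pose, the force, the opening and the grip force at its end, in the units of the state.
- r.get_obs(): the state, without advancing time (a new reading comes with each control period).
- r.grab_frame(name): name is "side" or "top"; returns the picture (384x512x3 uint8, red, green, blue); there is no depth.
- r.calibration(name): a dict with "fx", "fy", "cx", "cy" (pixels), "k1" (the pictures are not rectified: a ray, as slopes to the right and down, at radius r is drawn at 1 + k1 r^2 times it, then the intrinsics apply), "rvec" (rotation vector, rad) and "tvec" (3), from world to camera coordinates, as OpenCV has them. Camera axes: x right, y down, z forward; pixel columns grow to the right and rows downward; lengths in m; the calibration is good to about 2 mm. A picture is of the moment at which its call begins. calibration takes no time and is no camera call.
- r.hand_in(): hands the job in; it is judged then, once.
The state is a dict: "clock": time; "joints": joint angles; "qvel": joint speeds; "tau": joint torques, N m; "tcp_pos": TCP position; "orientation": TCP orientation; "contact_force": force on the tool from outside, world axes, zero at the start; "moment": the same for the moment, N m; "grip_width": finger opening in m; "gripper_force": force on a finger pad.
Only numpy, scipy, OpenCV 4.12 (cv2) and the standard library are available. Lean on these libraries where they do the work, as an engineer would, in place of code of your own. Each camera call takes 0.05 s, during which the arm holds its last target. There are 200 camera calls.

### The job

Take the short wooden bag clip out of the rack and drop it down the twisted wire guide, which turns it half round on its way. It must end standing upright on the guide's wooden foot with its lug on the same side as the foot's tongue. Leave the long clip standing in the rack.

Things in the scene. Friction and masses are not known exactly. Their poses are not given: they have to be found in the camera images.
- clip: Short beech bag clip, one flat piece 8 mm thick (x), 15 g: bar 38 mm long (y), 30 high; grip tab 14 mm wide on its middle, up to 56 mm above the underside; 8 x 8 mm lug on the bar's +y end, up to 38. Origin: centre of the underside, z up. Stands in one of two end-to-end grooves (12 deep) of a fixed wooden rack 220 x 50 x 20 mm, underside 8 mm above the counter. Pinch the tab across x from above.
- long_clip: Long beech clip of the same shape with a bar 84 mm long, 24 g, in the rack's other groove about 110 mm away along y. It does not fit the guide. Origin: centre of the underside; x thickness, y towards its lug, z up.
- turner: Twisted guide of 5 mm steel rods, fixed. Origin: underside of its round foot (110 mm, 8 thick), on the upright axis; foot's tongue at -y, 117 mm out. Mouth frame 275 mm up, inside 44 (x) by 66 (y), narrowing in 50 mm to a 20 by 42 slot, long side on y; that turns exactly half round by the foot: what enters at +y ends at -y. A clip let go with its underside about 18 mm below the frame drops home.
- clip_lug (a point): Middle of the short clip's lug: 15 mm from the clip's origin along its +y, 34 mm above its underside. Axes as the clip's.
Things that resemble listed ones, but are neither listed nor needed, are in the scene too. What is shaped like the clip but pink or white is not meant. Leave any blue or purple look-alike of the long_clip alone.

How it is judged:
On the way:
1. the clip is in the guide's upper half (horizontal distance between clip and turner below 0.022 m and z of clip in the frame of turner between 0.12 and 0.275 m), for 0.02 s.
At the end, for the whole second after the job is handed in: The short clip stands at rest on the guide's foot: within 12 mm of its axis, underside below 16 mm (8 is home), upright and along the slot within 15 degrees, lug more than 8 mm to the tongue (-y) side; the long clip upright within 15 degrees and within 30 mm of its start (horizontal distance between clip and turner below 0.012 m and z of clip in the frame of turner below 0.016 m and angle between each of clip, long_clip's own z axis and vertical below 0.26 rad and angle between the y axis of clip and the y axis of turner, either way round below 0.26 rad and y of clip_lug in the frame of turner below -0.008 m and linear speed of clip below 0.02 m/s and distance of long_clip from where it was at the start of the episode below 0.03 m); the robot touches nothing.
It fails at once if the long clip is lifted or pushed more than 30 mm from its place (distance of long_clip from where it was at the start of the episode above 0.03 m).
It also fails if it takes over 54 s, if anything falls off the work surface, if the arm or the gripper's body presses on something with over 40 N, if the wrist force passes 120 N, or if a joint passes its speed limit or range.

## Working session

There is one attempt and no reset: what is moved stays moved. The work goes in short steps, Python scripts to look and compute and a tool call to move; the robot and the scene stay as the last step left them, time stands still between calls to the robot, and variables do not carry over. Pictures are saved under pics/ and viewed, at most 10 in all, crops included, and the job is handed in when it is done.

Besides the shell and the picture viewer there is one more tool, called after ">>>" in YAML: its name, and indented under it one key for each argument. carry_out: Moves the arm, as the interface text tells. Its arguments: {"type":"object","properties":{"moves":{"type":"array","items":{"type":"array","items":{"type":"number"}}},"force":{"type":"number"}},"required":["moves"]}

```bash
mkdir -p pics; ls; python3 - <<'E'
from bench import r
import cv2
for n in("side","top"):
    cv2.imwrite(f"pics/{n}0.png",cv2.cvtColor(r.grab_frame(n),cv2.COLOR_RGB2BGR)); print(r.calibration(n))
o=r.get_obs();print(o["clock"],o["tcp_pos"],o["orientation"],o["grip_width"])
E
```

```text
pics
{'fx': 428.1406196084871, 'fy': 428.1406196084871, 'cx': 253.237323063688, 'cy': 189.55402289883264, 'k1': -0.09204258731884822, 'rvec': array([ 2.20141792, -0.72929878,  0.32103571]), 'tvec': array([-0.35498071,  0.31968393,  0.65007434])}
{'fx': 401.8109618303898, 'fy': 401.8109618303898, 'cx': 256.69102022359544, 'cy': 194.86046480707438, 'k1': 0.003784640918526567, 'rvec': array([ 2.16512261, -2.19494576,  0.12205777]), 'tvec': array([0.10715241, 0.53537301, 0.84342568])}
0.1 [0.21211822 0.6405397  0.40381917] [-5.00134478e-01 -3.10138579e+00  2.59657117e-03] 0.08553049126465372
```

View pics/side0.png

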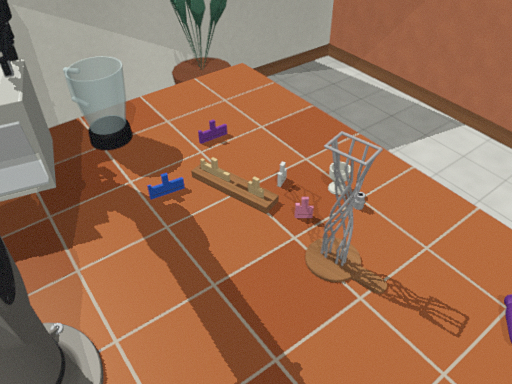

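View pics/top0.png

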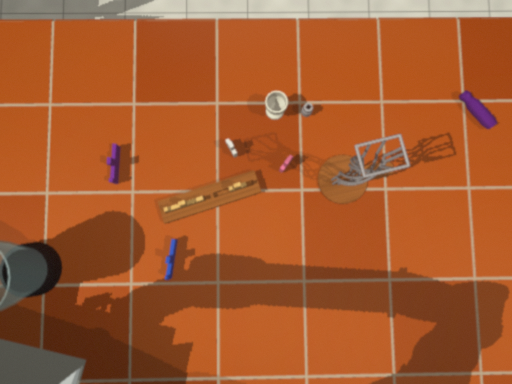

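Side view: rack from (195,170) to (275,205), guide foot at (333,262), mouth frame at about (353,148). Top view: rack at (210,196), foot at (343,179), frame at (382,157). I'll enlarge both to get the details.

```bash
python3 - <<'E'
import cv2,numpy as np
s=cv2.imread("pics/side0.png");t=cv2.imread("pics/top0.png")
z=lambda i,x,y,w,h,k:cv2.resize(i[y:y+h,x:x+w],None,fx=k,fy=k,interpolation=cv2.INTER_CUBIC)
cv2.imwrite("pics/c1.png",np.vstack([z(t,150,160,120,65,6.0)[:, :720],z(s,185,150,120,35+0,6)[:200],]))
a=z(t,150,165,115,60,6.5);b=z(s,188,152,115,32+28,6.5)[:]
a=a[:295]; b=b[:]
cv2.imwrite("pics/c1.png",np.vstack([z(t,150,165,115,60,5),z(s,185,150,115,60,5)]))
cv2.imwrite("pics/c2.png",np.hstack([z(t,310,125,110,85,3.6),z(s,300,125,110,165,3.6)[:306*1]]) if 0 else z(t,310,125,110,85,7))
cv2.imwrite("pics/c3.png",z(s,295,125,130,165,3.6))
E
```

```text
(no output)
```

View pics/c1.png

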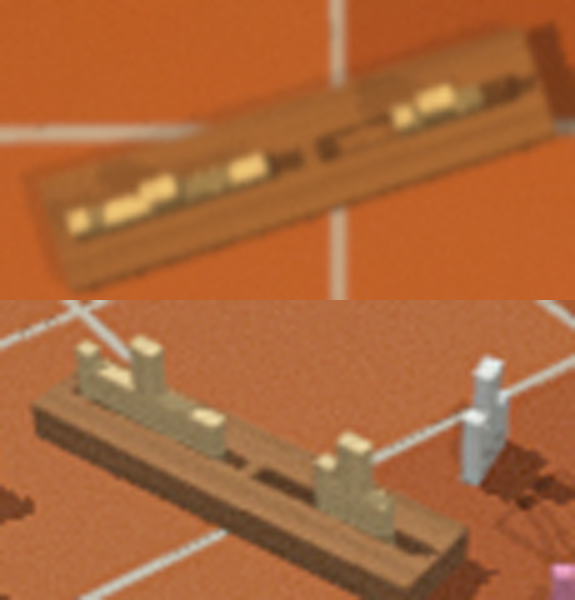

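View pics/c2.png

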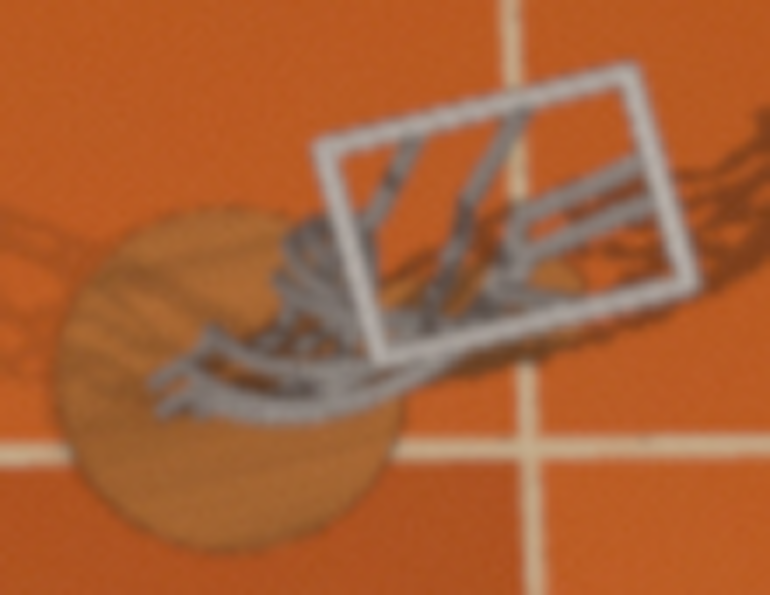

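View pics/c3.png

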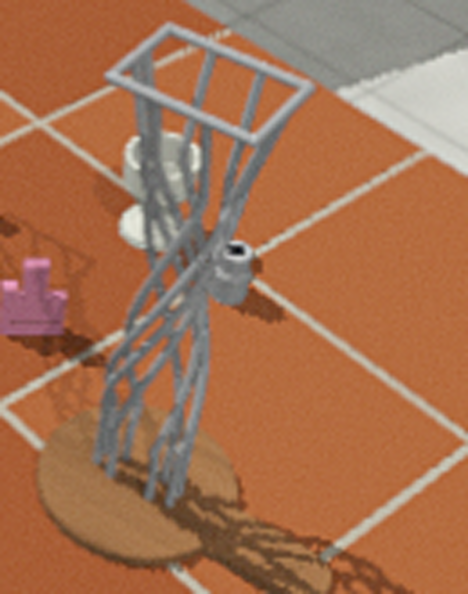

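Crops show the following:
- **Short clip:** it stands in the right groove, with its tab top at c1 top (437,98) and side (354,441). Its lug is on the left end, towards the long clip, at (403,116) and (327,463).
- **Guide:** the tongue points right in the top view, (575,280) in c2. The lug must therefore enter on the left, as it already stands.

Next I'll triangulate these points.

```bash
cat > h.py <<'E'
import cv2,numpy as np
from bench import r
def K(n):
    c=r.calibration(n);return c,np.array([[c["fx"],0,c["cx"]],[0,c["fy"],c["cy"]],[0,0,1]]),np.array([c["k1"],0,0,0,0.])
def tri(t,s):
    P=[];X=[]
    for n,p in(("top",t),("side",s)):
        c,k,d=K(n);P.append(np.c_[cv2.Rodrigues(c["rvec"])[0],c["tvec"]]);X.append(cv2.undistortPoints(np.array(p,float).reshape(-1,1,2),k,d)[:,0].T)
    h=cv2.triangulatePoints(P[0],P[1],X[0],X[1]);W=(h[:3]/h[3]).T
    for n,p in(("top",t),("side",s)): print(n,"resid",np.abs(proj(n,W)-p).max().round(2))
    return W
def proj(n,W):
    c,k,d=K(n);return cv2.projectPoints(np.array(W,float).reshape(-1,1,3),c["rvec"],c["tvec"],k,d)[0][:,0]
def un(p,k,x,y): return (np.array(p,float)+.5)/k-.5+[x,y]
E
python3 - <<'E'
from h import *
np.set_printoptions(precision=4,suppress=True)
t=np.vstack([un([(437,98),(403,116),(158,188),(77,220),(248,167)],5,150,165),un([(322,145),(632,70),(695,287),(382,357)],7,310,125)])
sd=np.vstack([un(np.array([(354,441),(327,463),(147,346),(89,351),(207,418)])-[0,300],5,185,150),un([(168,30),(308,88),(258,140),(115,75)],3.6,295,125)])
W=tri(t,sd)
for n,w in zip("tab lug Ltab Llug Lend f1 f2 f3 f4".split(),W):print(n,w)
f=W[5:];print("frame c",f.mean(0));y=(f[0]-f[1]+f[3]-f[2]);print("turner y yaw",np.degrees(np.arctan2(y[1],y[0])),np.linalg.norm(y)/2)
d=W[3]-W[4];print("rack y yaw",np.degrees(np.arctan2(d[1],d[0])),"short:",W[1]-W[0])
o=r.get_obs();R=cv2.Rodrigues(o["orientation"])[0];print(R)
# foot ellipse in top at z=8mm
c,k,dd=K("top");Rw=cv2.Rodrigues(c["rvec"])[0];C=-Rw.T@c["tvec"]
def ray(p,z):
    q=np.append(cv2.undistortPoints(np.array(p,float).reshape(1,1,2),k,dd)[0,0],1);v=Rw.T@q;return C+v*(z-C[2])/v[2]
e=[ray(un(p,7,310,125),.008) for p in [(55,370),(405,400),(225,550),(240,207)]]
print("foot",(e[0]+e[1])/2,(e[2]+e[3])/2)
E
```

```text
top resid 0.88
side resid 1.06
tab [0.5544 0.1414 0.0661]
lug [0.5498 0.1563 0.0455]
Ltab [0.5194 0.256  0.0641]
Llug [0.5083 0.2932 0.0434]
Lend [0.5296 0.2226 0.0379]
f1 [ 0.5873 -0.0504  0.2749]
f2 [ 0.603  -0.1197  0.2765]
f3 [ 0.5549 -0.132   0.2776]
f4 [ 0.5404 -0.0623  0.2764]
frame c [ 0.5714 -0.0911  0.2763]
turner y yaw 102.25302891846488 0.07116404633643097
rack y yaw 106.78046121102417 short: [-0.0046  0.0148 -0.0206]
[[-0.9493  0.3143 -0.0004]
 [ 0.3143  0.9493 -0.0016]
 [-0.0001 -0.0017 -1.    ]]
foot [ 0.57   -0.0911  0.008 ] [ 0.5724 -0.092   0.008 ]
```

```bash
cat >> h.py <<'E'
def ray(n,p,z):
    c,k,d=K(n);Rw=cv2.Rodrigues(c["rvec"])[0];C=-Rw.T@c["tvec"];v=Rw.T@np.append(cv2.undistortPoints(np.array(p,float).reshape(1,1,2),k,d)[0,0],1);return C+v*(z-C[2])/v[2]
def plan(goal,yaw):
    "shift in tool axes and roll to bring TCP to goal with tool y at yaw (deg)"
    o=r.get_obs();R=cv2.Rodrigues(np.array(o["orientation"]))[0];cur=np.degrees(np.arctan2(R[1,1],R[0,1]))
    d=(cur-yaw+90)%180-90
    print("t",round(o["clock"],2),"tcp",np.round(o["tcp_pos"],4),"yaw",cur.round(2),"w",round(o["grip_width"],4),"shift",np.round(R.T@(np.array(goal)-o["tcp_pos"]),4),"roll",np.round(np.radians(d),4))
E
python3 - <<'E'
from h import *
b=ray("side",(110,138),0);print(b)
for z in(.1,.15,.2):print(z,proj("side",[b[0],b[1],z]),"rim at 98,63")
plan([.5544,.1414,.42],16.8)
E
```

```text
[0.38113105 0.58370539 0.        ]
0.1 [[101.73652143 106.55491299]] rim at 98,63
0.15 [[97.32164384 89.51261667]] rim at 98,63
0.2 [[92.70972329 71.51550303]] rim at 98,63
t 0.1 tcp [0.2121 0.6405 0.4038] yaw 71.68 w 0.0855 shift [-0.4818 -0.3663 -0.0155] roll 0.9578
```

>>> carry_out:
  moves:
    - [0,0,-0.05,0,0.0854]
    - [-0.036,-0.027,-0.065,0.07,0.0854]
    - [-0.072,-0.055,-0.07,0.14,0.0854]
    - [-0.108,-0.082,-0.07,0.21,0.0854]
    - [-0.144,-0.109,-0.07,0.28,0.0854]
    - [-0.18,-0.137,-0.07,0.35,0.0854]
    - [-0.216,-0.164,-0.07,0.42,0.0854]
    - [-0.252,-0.192,-0.07,0.49,0.0854]
  force: 40

```text
clock: 0.9
tcp_pos: [0.3917, 0.3775, 0.4745]
orientation: [-1.241, -2.886, 0.0]
contact_force: [0.7, 0.4, 0.6]
grip_width: 0.0853
gripper_force: 0.0
```

```bash
python3 -c "
from h import *
plan([.5544,.1414,.33],16.8)"
```

```text
t 0.9 tcp [0.3917 0.3775 0.4745] yaw 43.44 w 0.0853 shift [-0.2833 -0.0442  0.1445] roll 0.465
```

>>> carry_out:
  moves:
    - [-0.041,-0.006,0.0,0.07,0.05]
    - [-0.082,-0.013,0.02,0.14,0.05]
    - [-0.123,-0.019,0.04,0.21,0.05]
    - [-0.164,-0.026,0.06,0.28,0.05]
    - [-0.205,-0.032,0.08,0.35,0.05]
    - [-0.246,-0.038,0.1,0.42,0.05]
    - [-0.283,-0.044,0.125,0.465,0.05]
    - [-0.283,-0.044,0.1445,0.465,0.05]

```text
clock: 1.7
tcp_pos: [0.5563, 0.1381, 0.329]
orientation: [1.88, 2.513, -0.003]
contact_force: [-0.2, -0.2, -0.2]
grip_width: 0.0502
gripper_force: 0.0
```

```bash
python3 - <<'E'
from h import *
plan([.5544,.1414,.209],16.8)
t=cv2.cvtColor(r.grab_frame("top"),cv2.COLOR_RGB2BGR);s=cv2.cvtColor(r.grab_frame("side"),cv2.COLOR_RGB2BGR)
z=lambda i,x,y,w,h,k:cv2.resize(i[y:y+h,x:x+w],None,fx=k,fy=k,interpolation=cv2.INTER_CUBIC)
cv2.imwrite("pics/d1.png",np.hstack([z(t,190,140,100,130,4),z(s,205,100,100,130,4)]))
E
```

```text
t 1.7 tcp [0.5563 0.1381 0.329 ] yaw 16.41 w 0.0502 shift [ 0.0041 -0.0009  0.12  ] roll -0.0068
```

View pics/d1.png

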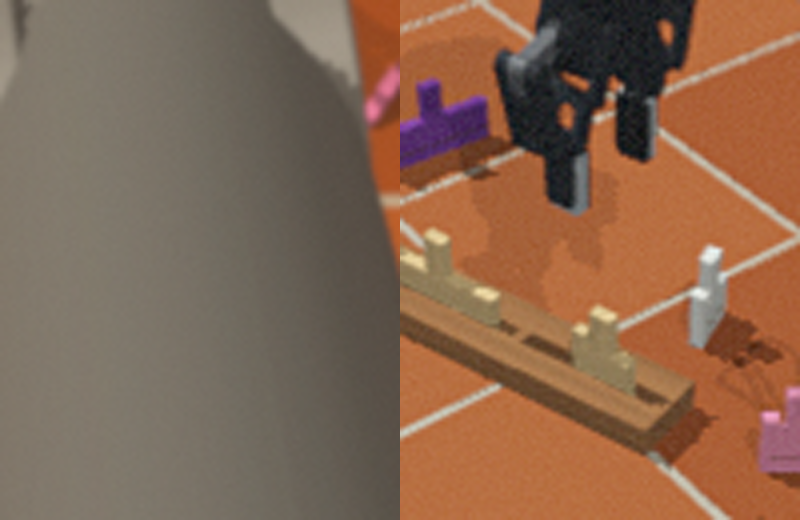

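Side view: the open fingers hang above the short clip, whose tab is at (602,315) in the crop; the arm hides the top view. I'll check the settled pose before descending.

```bash
python3 -c "
from h import *
plan([.5544,.1414,.209],16.8)"
```

```text
t 1.8 tcp [0.5535 0.1426 0.3273] yaw 16.82 w 0.0503 shift [-0.0013  0.0012  0.1183] roll 0.0004
```

>>> carry_out:
  moves:
    - [-0.001,0.001,0.03,0,0.05]
    - [-0.001,0.001,0.06,0,0.05]
    - [-0.001,0.001,0.085,0,0.05]
    - [-0.001,0.001,0.105,0,0.05]
    - [-0.001,0.001,0.118,0,0.05]
    - [-0.001,0.001,0.118,0,0.05]
    - [-0.001,0.001,0.118,0,0.02]
    - [-0.001,0.001,0.118,0,0.0]

```text
clock: 2.6
tcp_pos: [0.5562, 0.1437, 0.2135]
orientation: [1.869, 2.524, 0.003]
contact_force: [0.6, 0.2, 0.8]
grip_width: 0.0216
gripper_force: 0.0
```

>>> carry_out:
  moves:
    - [0,0,0,0,0]
    - [0,0,0,0,0]
    - [0,0,0,0,0]
    - [0,0,0,0,0]
    - [0,0,0,0,0]
    - [0,0,0,0,0]
    - [0,0,0,0,0]
    - [0,0,0,0,0]

```text
clock: 3.4
tcp_pos: [0.5561, 0.1435, 0.2133]
orientation: [1.869, 2.524, 0.003]
contact_force: [-1.6, 0.5, 6.5]
grip_width: 0.007
gripper_force: 43.2
```

>>> carry_out:
  moves:
    - [0,0,-0.02,0,0]
    - [0,0,-0.05,0,0]
    - [0,0,-0.09,0,0]
    - [0,0,-0.13,0,0]
    - [0,0,-0.17,0,0]
    - [0,0,-0.21,0,0]
    - [0,0,-0.25,0,0]
    - [0,0,-0.285,0,0]

```text
clock: 4.2
tcp_pos: [0.5553, 0.1429, 0.4997]
orientation: [1.87, 2.524, 0.002]
contact_force: [1.7, -0.7, 0.2]
grip_width: 0.0068
gripper_force: 42.3
```

>>> carry_out:
  moves:
    - [0,0,-0.03,0,0]
    - [0,0,-0.045,0,0]
    - [0,0,-0.045,0,0]
    - [0,0,-0.045,0,0]
    - [0,0,-0.045,0,0]
    - [0,0,-0.045,0,0]
    - [0,0,-0.045,0,0]
    - [0,0,-0.045,0,0]

```text
clock: 5.0
tcp_pos: [0.5556, 0.1434, 0.5417]
orientation: [-1.869, -2.524, 0.001]
contact_force: [0.0, -0.1, 0.9]
grip_width: 0.0071
gripper_force: 42.3
```

```bash
python3 - <<'E'
from h import *
plan([.5714,-.0911,.54],12.25)
s=cv2.cvtColor(r.grab_frame("side"),cv2.COLOR_RGB2BGR)
cv2.imwrite("pics/e1.png",s)
o=r.get_obs();p=proj("side",np.array(o["tcp_pos"])-[0,0,.155])[0];print(p,o["grip_width"],o["gripper_force"])
x,y=int(p[0])-60,max(0,int(p[1])-50);print(x,y)
cv2.imwrite("pics/e2.png",cv2.resize(s[y:y+110,x:x+130],None,fx=5,fy=5,interpolation=cv2.INTER_CUBIC))
E
```

```text
t 5.0 tcp [0.5556 0.1434 0.5417] yaw 16.96 w 0.0071 shift [-0.2289 -0.0533  0.0018] roll 0.0821
[255.7171635   33.83343594] 0.007156732099797939 42.30843113735318
195 0
```

View pics/e2.png

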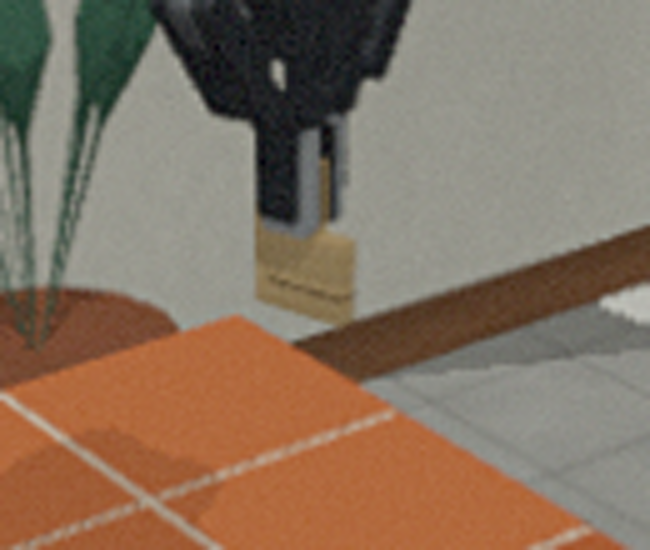

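The clip hangs upright between the pads, with the bar's bottom corners at (256,297) and (354,325) in the crop. Next I'll work out its offset in the grasp.

```bash
python3 - <<'E'
from h import *
o=r.get_obs();T=np.array(o["tcp_pos"]);print(o["clock"],T)
yaw=np.radians(16.96);ex=np.array([np.cos(yaw),np.sin(yaw),0]);ey=np.array([-np.sin(yaw),np.cos(yaw),0])
c,k,d=K("side");Rw=cv2.Rodrigues(c["rvec"])[0];C=-Rw.T@c["tvec"];print("cam",C)
sg=np.sign((C-T)@ex);P0=T+ex*.004*sg
for p in[(256,297),(354,325)]:
    q=un(p,5,195,0);v=ray("side",q,0)-C
    X=C+v*((P0-C)@ex)/(v@ex);print("along y",(X-T)@ey,"z below tcp",X[2]-T[2])
g=np.radians(12.25);print("clip y dir at goal",-np.sin(g),np.cos(g))
E
```

```text
5.05 [0.55563155 0.14336551 0.54186702]
cam [ 0.12509766 -0.43286946  0.66916394]
along y 0.019297587028594323 z below tcp -0.20493128165567753
along y -0.023901504477269284 z below tcp -0.20384463918859613
clip y dir at goal -0.21217767215644626 0.9772311064626789
```

>>> carry_out:
  moves:
    - [-0.02,-0.005,0,0.01,0]
    - [-0.06,-0.014,0,0.02,0]
    - [-0.1,-0.023,0,0.035,0]
    - [-0.14,-0.033,0,0.05,0]
    - [-0.18,-0.042,0,0.065,0]
    - [-0.21,-0.049,0,0.075,0]
    - [-0.227,-0.053,0,0.082,0]
    - [-0.227,-0.053,0,0.082,0]

```text
clock: 5.85
tcp_pos: [0.5706, -0.0926, 0.5424]
orientation: [1.978, 2.44, -0.001]
contact_force: [0.1, -0.9, -0.1]
grip_width: 0.0071
gripper_force: 42.3
```

>>> carry_out:
  moves:
    - [0,0,0,0,0]
    - [0,0,0,0,0]
    - [0,0,0,0,0]
    - [0,0,0,0,0]
    - [0,0,0,0,0]
    - [0,0,0,0,0]
    - [0,0,0,0,0]
    - [0,0,0,0,0]

```text
clock: 6.65
tcp_pos: [0.5711, -0.0892, 0.5422]
orientation: [1.972, 2.446, 0.0]
contact_force: [0.5, -0.2, -0.6]
grip_width: 0.007
gripper_force: 42.3
```

```bash
python3 - <<'E'
from h import *
plan([.5710,-.0893,.4615],12.25)
s=cv2.cvtColor(r.grab_frame("side"),cv2.COLOR_RGB2BGR)
cv2.imwrite("pics/f1.png",cv2.resize(s[60:180,290:420],None,fx=4.5,fy=4.5,interpolation=cv2.INTER_CUBIC))
E
```

```text
t 6.65 tcp [ 0.5711 -0.0892  0.5422] yaw 12.26 w 0.007 shift [-0.     -0.0001  0.0807] roll 0.0001
```

View pics/f1.png

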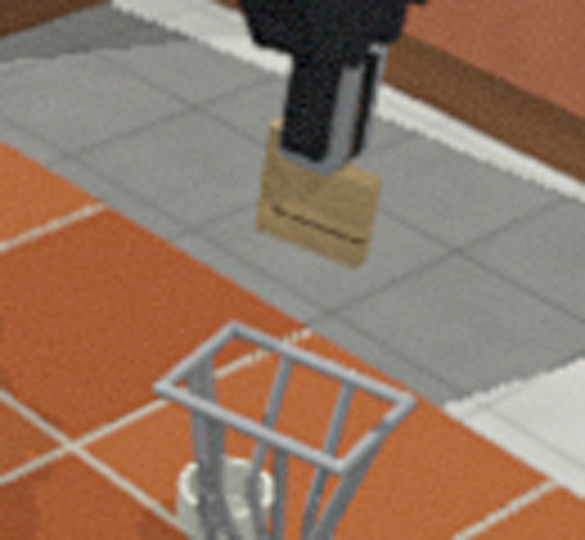

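The clip is over the frame's middle, with its lug at the left (273,130), away from the tongue. Descending now.

>>> carry_out:
  moves:
    - [0,0,0.015,0,0]
    - [0,0,0.03,0,0]
    - [0,0,0.045,0,0]
    - [0,0,0.06,0,0]
    - [0,0,0.072,0,0]
    - [0,0,0.08,0,0]
    - [0,0,0.08,0,0]
    - [0,0,0.08,0,0]

```text
clock: 7.5
tcp_pos: [0.5713, -0.0893, 0.4626]
orientation: [1.971, 2.446, 0.0]
contact_force: [-0.2, -0.1, 0.0]
grip_width: 0.0072
gripper_force: 42.3
```

>>> carry_out:
  moves:
    - [0,0,0,0,0]
    - [0,0,0,0,0]
    - [0,0,0,0,0]
    - [0,0,0,0,0]
    - [0,0,0,0,0.05]
    - [0,0,0,0,0.05]
    - [0,0,0,0,0.05]
    - [0,0,0,0,0.05]

```text
clock: 8.3
tcp_pos: [0.5711, -0.0892, 0.4622]
orientation: [1.972, 2.446, 0.0]
contact_force: [0.0, 0.9, 0.2]
grip_width: 0.0501
gripper_force: 0.0
```

>>> carry_out:
  moves:
    - [0,0,0,0,0.05]
    - [0,0,-0.02,0,0.05]
    - [0,0,-0.05,0,0.05]
    - [0,0,-0.08,0,0.05]
    - [0,0,-0.08,0,0.05]
    - [0,0,-0.08,0,0.05]
    - [0,0,-0.08,0,0.05]
    - [0,0,-0.08,0,0.05]

```text
clock: 9.1
tcp_pos: [0.5709, -0.089, 0.541]
orientation: [-1.97, -2.445, 0.002]
contact_force: [0.2, -0.8, 0.2]
grip_width: 0.0499
gripper_force: 0.0
```

```bash
python3 - <<'E'
from h import *
s=cv2.cvtColor(r.grab_frame("side"),cv2.COLOR_RGB2BGR)
cv2.imwrite("pics/g1.png",cv2.resize(s[120:290,295:425],None,fx=3.5,fy=3.5,interpolation=cv2.INTER_CUBIC))
E
```

```text
(no output)
```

View pics/g1.png

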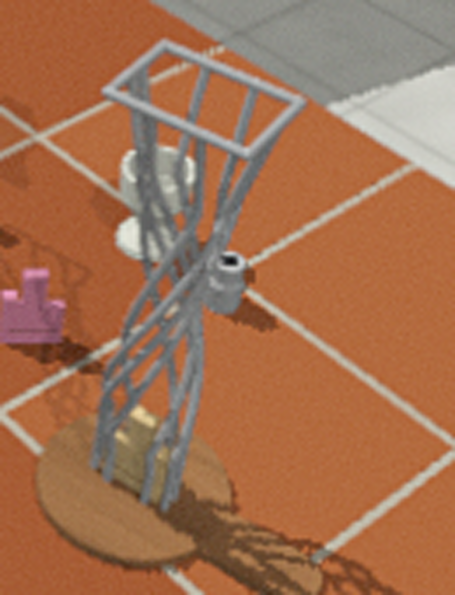

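The clip stands at the guide's bottom, around (140,450) on the foot, and the gripper is clear.

```bash
python3 -c "
from bench import r
print(r.hand_in())"
```

```text
the job is handed in; nothing more can be done
None
```

I dropped the short clip down the guide and handed the job in at about 9 s: the last picture shows it standing on the foot; its lug went in on the side that turns to the tongue, but I couldn't make the lug out there, and the hand-in gave no verdict.

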